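# Feed the ring pallet round the bend into the engraving nest and clamp it

## Robot

A 7-joint arm with a two-finger parallel gripper is mounted at the origin on a cart in front of the work surface, level with it; the furniture and walls round the work are solid. World frame = base frame: x ahead of the robot, y to its left, z up, the work surface at z = 0. Lengths are in m, angles in degrees, forces in N, time in s.
With the tool pointing down it reaches from about 0.425 to 0.825 m from the base axis. Payload 3.6 kg.
Tool frame: the origin (TCP) lies on the centre line of the jaws, within the pads' length; the fingertips stand 17 mm ahead of it and the grasp point (between the pads) lies 2 mm behind it; z points along the fingers, y is the line along which they close (so a half turn about z gives the same grasp; the last joint's range is limited). The gripper opens to 85 mm and grips with 20 to 120 N. Pads are 22 mm wide; open, the fingers measure 114 mm over their backs; the gripper's body (76 mm by 85 mm) begins 54 mm behind the grasp point. The pads swing forward as they close: fully open they stand 13 mm farther back than shut.
Start: joints at [-74.341, 35.231, -0.722, 81.555, 0.464, 63.22, -2.315], TCP at [0.192, 0.621, 0.248] pointing down, gripper open.
Joint ranges: [-178.69, 178.69], [-17.37, 117.87], [-77.05, 75.6], [15.02, 138.74], [-78.02, 258.01], [0.78, 113.62], [-162.83, 162.83]. Speed limits (degrees/s): [159.86, 159.86, 180, 180, 180, 180, 180].

## Interface

Orientations are given as [roll, pitch, yaw] about the fixed x, y, z axes, in that order (R = Rz(yaw) Ry(pitch) Rx(roll)).
In Python, from rig import robot, optics, ticket gives the robot as it stands.
- The arm moves only by the shell command python3 -m handwheel 'ROWS' [FORCE]. ROWS is a JSON list of rows, 1 to 5 of them, each written [[dx, dy, dz], turn, opening]: dx, dy, dz in m, then a turn about the tool's z in degrees, then the opening from 0.0 (shut) to 1.0 (fully open); each row shifts and turns the commanded pose from where the row before left it, along the tool's axes as they then stand; what a row does not reach is not made up. A row lasts 1/12 s, in which the tool goes at most 0.0417 m and 7.16 degrees, less where a joint would pass 70% of its speed; a pose out of reach is approached as far as the arm can. The fingers move at their own pace and stop on an object; FORCE is the grip in N (left out, the last holds). Time passes only in rows, so rows that do not move let the fingers close. It prints the time, the measured TCP pose, the force, the opening and the grip force at its end. Input that does not fit is refused with a message, and nothing moves.
- robot.state(): the state, without advancing time (a new reading comes with each control period).
- optics.grab_frame(name): name is "scene" or "top"; returns (picture, depth): 420x560x3 uint8, red, green, blue; 420x560 float32, m along the optical axis (not along the pixel's ray), 0 where there is no reading.
- optics.camera_info(name): a dict with "vertical_fov" (degrees; the focal length in pixels is half the picture's height over the tangent of half this angle, whatever the lens; pixels are square), "cx", "cy" (the principal point, pixels), "k1" (the pictures are not rectified: a ray, as slopes to the right and down, at radius r is drawn at 1 + k1 r^2 times it, then the intrinsics apply), "pose" (4x4, takes a point from camera to world coordinates). Camera axes: x right, y down, z forward; pixel columns grow to the right and rows downward; lengths in m; the calibration is good to about 2 mm. A picture is of the moment at which its call begins. camera_info takes no time and is no camera call.
- ticket.finish_job(): hands the job in; it is judged then, once.
The state is a dict: "time_s": time; "qpos": joint angles; "joint_velocities": joint speeds; "effort": joint torques, N m; "ee_pos": TCP position; "ee_rot": TCP orientation; "force": force on the tool from outside, world axes, zero at the start; "wrist_torque": the same for the moment, N m; "finger_gap": opening from 0.0 (shut) to 1.0 (fully open); "gripper_force": force on a finger pad.
Only numpy, scipy, OpenCV 4.12 (cv2) and the standard library are available. Lean on these libraries where they do the work, as an engineer would, in place of code of your own. Each camera call takes 0.05 s, during which the arm holds its last target. There are 200 camera calls.

## Task

A ring waits on its pallet for engraving. Take the pallet by its brass post and slide it along the guide lane, round the bend and on into the nest until it is home against the end stop; keep it flat on the plate and never force it (under about 8 N on the rods): the bend guides and the stop were reset by hand and not measured, so feel your way, and yield when it starts to bind. Then swing the red-gripped clamp lever over until you feel its roller bear firmly on the pallet, with about 10 N, no more than 20, and leave it clamped, without disturbing the slip stone, the ring clamp stick or the scrap tin.

Things in the scene. Friction and masses are not known exactly. Their poses are not given: they have to be found in the camera images.
- track: Fixed L-shaped pallet track: grey 12 mm plate, 8 mm steel guide rods with tops 27 mm above the bench. Origin: bend centre, bench level, z up. Lane centreline (mm, this frame): along +x at y=48 from the closed loading end x=-77 to x=0; right-hand quarter bend of radius 48 about (0,0) to (48,0); then along -y at x=48. Pallet slides on z=12. Lane 37 wide: 1.5 mm play each side. Friction 0.5 to 0.7.
- bend_mid (a point): Nominal middle of the lane in the bend, (33.9, 33.9, 12) mm in the track frame. The bend's inner and outer rods are one rigid module with flared ends, screwed down in slots: it and the lane between its rods may really sit up to 9 mm outward (track +x+y) or inward (-x-y) along the diagonal. This was not measured; the point does not show it. The two straight legs are true.
- nest_home (a point): Nominal place of the pallet's origin when home, (48, -78, 12) mm in the track frame. The end stop beyond it is a rigid steel screw head that the pallet's round nose meets; somebody set it up to 2.2 mm nearer or farther along the lane, not measured and not shown by this point.
- stop_block: Fixed dark steel block behind the nest that carries the stop screw, top 34 mm above the bench; centred at (48, -127) mm in the track frame, its own origin and axes are those of the track. The screw's setting does not show in its pose.
- pallet: Loose dark blue ring pallet, 54 long (its x) x 34 wide x 18 high mm, ends fully round (radius 17), 0.28 to 0.46 kg, alike turned half round. Origin: centre of its underside. On top, concentric: gold ring 23 mm across and washer up to 27 mm, then an upright knurled brass post (friction 1.1) 16 mm across up to 58 mm above the origin, to hold it by. Starts in the loading leg, along the lane.
- clamp_lever (a joint): Clamp lever, rad: 0 open, growing clockwise from above, limit 2.5. Stays where left: pivot friction 0.35 N m, 6.7 N at the grip. A torsion spring (0.9 N m/rad) drives the roller's crank. On a pallet that is home the roller bites at about 1.8 to 2.2, as the stop is set; then each 0.1 rad adds 5 (early bite) to 10 N (late bite) at the roller and 1.7 N to the push at the grip.
- clamp_pivot (a point): On the lever's vertical pivot axis, which stands at (21.8, -41.8) mm in the track frame; this point is 33.5 mm above the bench.
- clamp_grip (a point): On the axis of the lever's upright red grip: 12 mm across, from 43 to 74 mm above the bench, this point at 64 mm. 52 mm from the pivot axis; at joint value q it lies from the pivot in direction (-120 deg - q), counted from track x counterclockwise. The lever's flat bar below the grip is 38 to 43 mm above the bench.
- clamp_roller: Spring-loaded crank on the lever's pivot with a brass roller, 12 mm across, hanging 17 to 33 mm above the bench, 18 mm from the pivot; while nothing presses on it, it lies from the pivot in direction (95 deg - q) in the track frame. It rolls onto the pallet's rounded tail and pushes it to the stop and the outer rod. Origin: on the pivot axis at bench level.
- slip_stone: Loose small blue-grey slip stone, 28 x 50 x 15 mm, lying along the outside of the loading leg; origin under its centre. Leave alone.
- ring_clamp_stick: Loose wooden ring clamp stick with a white screw, 22 x 70 x 23 mm, in the inside corner of the track near the stop end; origin under its centre. Leave alone.
- scrap_tin: Loose small grey tin of copper scrap, 56 x 62 x 22 mm, in the inside corner of the track; origin under its centre. Leave alone.
Mind the look-alikes: they are no part of the job. What is shaped like the pallet but orange is not meant.

How it is judged (in metres and radians):
On the way, in this order (a step that is already met when the one before it is completed fails the run):
1. the pallet has come round the bend into the last leg, the clamp still open (y of pallet in the frame of track below -0.03 m and x of pallet in the frame of track above 0.042 m and value of joint clamp_lever below 0.6 rad), for 0.05 s.
2. the pallet is in the nest, lined up and within a few millimetres of the stop, before the clamp is swung (y of pallet in the frame of track between -0.0835 and -0.0725 m and x of pallet in the frame of track between 0.044 and 0.054 m and z of pallet in the frame of track below 0.0145 m and angle between the x axis of pallet and the y axis of track, either way round below 0.16 rad and value of joint clamp_lever below 0.6 rad), for 0.1 s.
At the end, for the whole second after the job is handed in: The pallet lies flat in the nest (centre within 5.5 mm of the nominal home position along the lane, turned less than 0.16 rad from it) and the clamp roller still presses on it with more than 6.5 N, so that it is held against the stop; nothing moves (y of pallet in the frame of track between -0.0835 and -0.0725 m and x of pallet in the frame of track between 0.044 and 0.054 m and z of pallet in the frame of track below 0.0145 m and angle between the x axis of pallet and the y axis of track, either way round below 0.16 rad and contact force between clamp_roller and pallet above 6.5 N and linear speed of pallet below 0.005 m/s and velocity of joint clamp_lever below 0.05 rad/s); the robot touches nothing.
It fails at once if the pallet is forced against the guide rods on its way (clamp open): more than 10 N (contact force between pallet and track above 10 N and value of joint clamp_lever below 0.6 rad).
It fails at once if the pallet is rammed against the stop with more than 25 N, or the clamp roller presses on it with more than 20 N (contact force between pallet and stop_block above 25 N or contact force between clamp_roller and pallet above 20 N).
It fails at once if the pallet is lifted more than 6 mm off the plate (z of pallet in the frame of track above 0.018 m).
It fails at once if the slip stone, the ring clamp stick or the scrap tin is moved by more than 15 mm (distance of any of slip_stone, ring_clamp_stick, scrap_tin from where it was at the start of the episode above 0.015 m).
It also fails if it takes over 70 s, if anything falls off the work surface, if the arm or the gripper's body presses on something with over 40 N, if the wrist force passes 120 N, or if a joint passes its speed limit or range.

## Working session

There is one attempt and no reset: what is moved stays moved. The work goes in short steps, Python scripts to look and compute and a shell command to move; the robot and the scene stay as the last step left them, time stands still between calls to the robot, and variables do not carry over. Pictures are saved under pics/ and viewed, at most 10 in all, crops included, and the job is handed in when it is done.

```bash
mkdir -p pics; ls
python3 - <<'E'
from rig import robot, optics
import cv2
for n in ("scene","top"):
    im,d=optics.grab_frame(n); cv2.imwrite(f"pics/{n}0.png",im[:,:,::-1]); import numpy as np; np.save(f"pics/{n}0d.npy",d)
    print(n,{k:(v if k!="pose" else np.round(v,3).tolist()) for k,v in optics.camera_info(n).items()})
print(robot.state())
E
```

```text
pics
scene {'vertical_fov': 52.71974457161114, 'cx': 281.2034800771283, 'cy': 212.80286672383767, 'k1': 0.04415140004895613, 'pose': [[-0.827, -0.353, 0.437, 0.21], [-0.562, 0.501, -0.658, 0.475], [0.013, -0.79, -0.613, 0.601], [0.0, 0.0, 0.0, 1.0]]}
top {'vertical_fov': 45.55771908325855, 'cx': 282.7004324515174, 'cy': 209.6341657644163, 'k1': -0.0828252198853412, 'pose': [[-0.027, -0.976, 0.216, 0.399], [-1.0, 0.027, -0.003, -0.1], [-0.003, -0.216, -0.976, 0.931], [0.0, 0.0, 0.0, 1.0]]}
{'time_s': 0.1, 'qpos': array([-74.34257784,  35.2838915 ,  -0.72274984,  81.63097271,
         0.4631495 ,  63.21999365,  -2.31623516]), 'joint_velocities': array([ 0.15853168, -0.0891961 , -0.04982999, -0.24957284, -0.00829695,
        0.10739152, -0.04716742]), 'effort': array([ 1.48754858e-03, -4.70388365e+01,  2.60119876e-01, -1.71573669e+01,
        1.00990233e-02,  5.84225025e-03,  7.49743862e-06]), 'ee_pos': array([0.19174325, 0.62040388, 0.24725863]), 'ee_rot': array([-1.79867990e+02,  8.53531255e-04,  1.62825975e+02]), 'force': array([-0.76404818,  0.22837528, -0.44177983]), 'wrist_torque': array([ 0.04358556,  0.00021471, -0.00412991]), 'gripper_force': 0.0, 'finger_gap': 1.0029018243626233}
```

View pics/scene0.png

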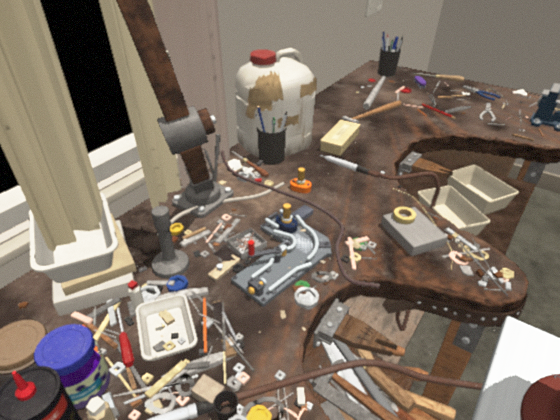

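View pics/top0.png

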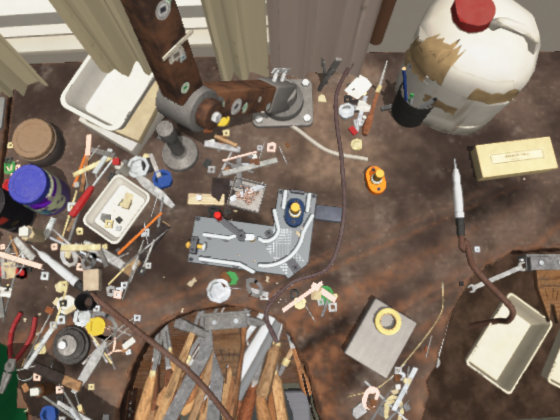

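The scene view has the track around (285,255). In the top view, the pallet with its post is at (294,210), the bend is around (290,255), the nest leg runs left to (195,245), the red grip is at (217,215), and the slip stone is at (326,213). The orange look-alike is at (375,180).

Run:
```python
import cv2
im=cv2.imread("pics/top0.png")[170:295,175:350]
cv2.imwrite("pics/topc.png",cv2.resize(im,None,fx=4.5,fy=4.5,interpolation=cv2.INTER_CUBIC))
```

```text
(no output)
```

View pics/topc.png

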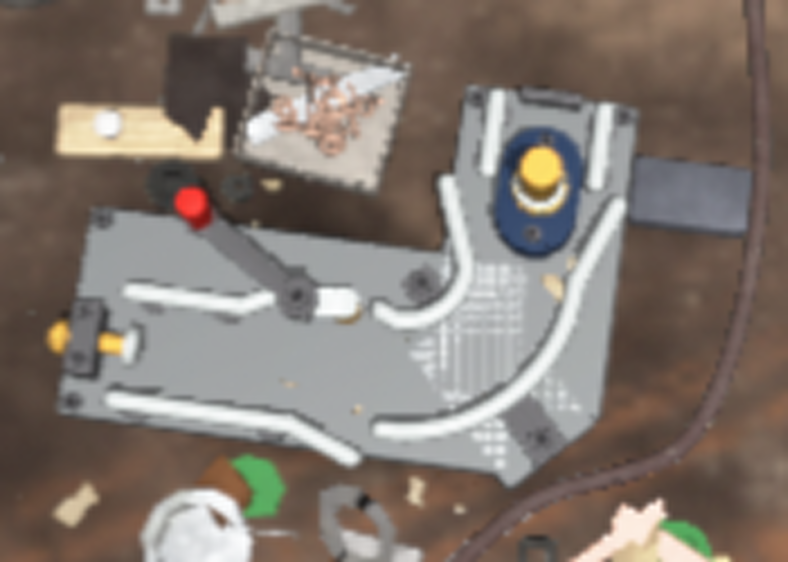

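```bash
cat > h.py <<'E'
import cv2, numpy as np
from rig import robot, optics
from scipy.optimize import least_squares
def ray(name,px,z):
    c=optics.camera_info(name); f=210/np.tan(np.radians(c["vertical_fov"]/2))
    K=np.array([[f,0,c["cx"]],[0,f,c["cy"]],[0,0,1.]])
    u=cv2.undistortPoints(np.array(px,float).reshape(-1,1,2),K,np.array([c["k1"],0,0,0.])).reshape(-1,2)
    P=np.array(c["pose"]); d=np.c_[u,np.ones(len(u))]@P[:3,:3].T; o=P[:3,3]
    return (o+d*((z-o[2])/d[:,2])[:,None])[:,:2]
def cen(m):
    n,l,s,c=cv2.connectedComponentsWithStats(m.astype(np.uint8)); return [(s[i].tolist(),c[i].round(2).tolist()) for i in range(1,n) if s[i][4]>12]
E
python3 - <<'E'
from h import *
im=cv2.imread("pics/top0.png"); hsv=cv2.cvtColor(im,cv2.COLOR_BGR2HSV).astype(int)
H,S,V=[hsv[:,:,i] for i in range(3)]
def rod(a,b):   # crop coords: bright pixels near segment
    a=np.array(a)/4.5+[175,170]-.4; b=np.array(b)/4.5+[175,170]-.4
    m=np.zeros(V.shape,np.uint8); cv2.line(m,tuple(np.round(a).astype(int)),tuple(np.round(b).astype(int)),1,7)
    ys,xs=np.where((m>0)&(V>185)&(S<45)); w=V[ys,xs]-185
    return ray("top",np.c_[xs,ys],.025),w
R={"A-":((494,105),(489,165)),"A+":((604,118),(598,178)),"N-":((135,291),(230,304)),"N+":((118,399),(285,419))}
rods={k:rod(*v) for k,v in R.items()}
piv=ray("top",np.array([[298,293]])/4.5+[175,170]-.4,.043)[0]
blk=ray("top",np.array([[86,338]])/4.5+[175,170]-.4,.034)[0]
def loc(p,P): c,s=np.cos(p[2]),np.sin(p[2]); return (np.atleast_2d(P)-p[:2])@np.array([[c,-s],[s,c]])
off={"A-":(1,25.5),"A+":(1,70.5),"N-":(0,25.5),"N+":(0,70.5)}
def res(p):
    r=[]
    for k,(P,w) in rods.items():
        i,o=off[k]; r+=list((loc(p,P)[:,i]-o/1e3)*np.sqrt(w/w.sum()))
    r+=list(loc(p,piv)[0]-[.0218,-.0418]); r+=list(loc(p,blk)[0]-[.048,-.127])
    return np.array(r)*1e3
s=least_squares(res,[*piv,np.pi]); p=s.x; print("track",p[:2],np.degrees(p[2]))
np.save("track.npy",p)
for k,(P,w) in rods.items():
    L=loc(p,P)*1e3; print(k,len(w),np.average(L,axis=0,weights=w).round(1), L.min(0).round(0),L.max(0).round(0))
print("piv",loc(p,piv)*1e3,"blk",loc(p,blk)*1e3)
red=((H<8)|(H>172))&(S>170)&(V>100); red[:190]=0;red[240:]=0;red[:,:200]=0;red[:,240:]=0
yel=(H>15)&(H<32)&(S>150)&(V>140);yel[:195]=0;yel[:,:285]=0;yel[225:]=0;yel[:,305:]=0
for n,m,z in(("red",red,.074),("yel",yel,.070)):
    for st,c in cen(m):
        print(n,st,c,ray("top",[c],z), loc(p,ray("top",[c],z))*1e3)
blue=(H>100)&(H<125)&(S>130)&(V<150);blue[:190]=0;blue[240:]=0;blue[:,:280]=0;blue[:,308:]=0
print([(a,b,loc(p,ray("top",[b],.03))*1e3) for a,b in cen(blue)])
# bend rods bright pixels, polar in track frame
m=(V>185)&(S<45); ys,xs=np.where(m[195:275,245:320]); L=loc(p,ray("top",np.c_[xs+245,ys+195],.025))*1e3
a=np.degrees(np.arctan2(L[:,1],L[:,0])); r=np.hypot(*L.T)
for lo in range(0,90,15):
    k=(a>=lo)&(a<lo+15); rr=r[k]; i=rr[(rr>10)&(rr<45)];o=rr[(rr>55)&(rr<90)]; print(lo,len(i),i.mean() if len(i) else 0,len(o),o.mean() if len(o) else 0)
E
```

```text
track [ 0.56560413 -0.07154497] 171.38102789533934
A- 62 [-58.5  25.8] [-76.  23.] [-41.  29.]
A+ 60 [-58.2  70.8] [-76.  68.] [-41.  74.]
N- 102 [ 25.7 -89.3] [  22. -116.] [ 29. -64.]
N+ 158 [ 71.1 -75.5] [  67. -117.] [ 75. -37.]
piv [[ 20.77101448 -42.99408428]] blk [[  48.19076367 -126.43361002]]
red [214, 212, 8, 8, 50] [217.6, 215.2] [[0.58195506 0.01197638]] [[ -3.64954606 -85.0285214 ]]
yel [291, 203, 8, 9, 21] [293.48, 208.24] [[ 0.591689   -0.12155147]] [[-33.28440444  45.53262191]]
[]
0 26 30.44695505734447 38 68.89904707477312
15 46 34.15102438237011 65 68.8281329921014
30 37 30.176420621884912 71 73.70270450105957
45 42 30.11756132672964 73 71.87000918713532
60 57 33.370084494676895 35 67.41876631480629
75 67 32.230008155947566 35 67.1937713246602
```

Run:
```python
from h import *
p=np.load("track.npy")
def loc(P): c,s=np.cos(p[2]),np.sin(p[2]); return (np.atleast_2d(P)-p[:2])@np.array([[c,-s],[s,c]])
im=cv2.imread("pics/top0.png"); hsv=cv2.cvtColor(im,cv2.COLOR_BGR2HSV).astype(int); H,S,V=[hsv[:,:,i] for i in range(3)]
for r in range(200,228): print(r,' '.join(f"{H[r,c]:3d}/{S[r,c]:3d}/{V[r,c]:3d}" for c in range(289,303)) if r<216 else '')  if r in(203,205,207,209,211,213) else None
y=ray("top",[[295,207]],.070); print("post",y,loc(y)*1e3)
m=(V>190)&(S<40); ys,xs=np.where(m[195:275,245:320]); L=loc(ray("top",np.c_[xs+245,ys+195],.025))*1e3
a=np.degrees(np.arctan2(L[:,1],L[:,0]))
for d in np.arange(-9,9.1,1):
    r=np.hypot(*(L-d/2**.5).T); k=(a>5)&(a<85); print(d,((abs(r-25.5)<4)&k).sum(),((abs(r-70.5)<4)&k).sum())
```

```text
203 109/121/ 76 109/115/ 69 130/ 23/ 68  18/124/152  20/152/233  22/151/245  23/146/247  22/146/244  18/137/211  10/ 50/128 112/ 88/107 109/123/108 109/124/107 109/111/110
205 110/ 97/ 66  16/ 71/ 97  19/154/212  23/152/248  24/148/251  24/149/252  24/148/252  24/148/252  24/148/251  23/148/247  17/115/177 115/ 46/105 109/120/108 109/122/109
207 114/ 21/ 62  19/120/134  22/153/244  24/148/251  24/149/252  24/148/252  24/148/252  24/148/251  24/148/252  24/148/251  19/138/215   5/ 24/116 109/105/109 109/121/110
209  22/ 36/128  19/ 84/124  19/156/189  22/155/245  24/149/251  24/147/251  24/147/252  24/148/252  24/150/250  21/154/238  19/116/194  20/ 54/150 111/ 47/114 109/110/111
211  24/ 28/181  22/ 39/143  18/105/107  19/160/124  19/165/159  20/162/189  20/161/201  20/164/179  19/162/146  18/102/130  24/ 25/195  21/ 67/212  15/ 19/131 110/100/110
213  20/ 39/138  38/ 10/213  25/ 15/184  18/ 59/139  18/127/116  19/156/111  19/157/115  19/135/115  18/ 66/139  25/ 22/199  26/ 18/227  21/ 42/172 112/ 35/109 110/109/108
post [[ 0.59385791 -0.12430533]] [[-35.84152106  47.93034472]]
-9.0 17 52
-8.0 24 76
-7.0 32 104
-6.0 43 127
-5.0 53 151
-4.0 62 173
-3.0 68 181
-2.0 70 179
-1.0 66 158
0.0 65 132
1.0 64 111
2.0 63 89
3.0 65 70
4.0 59 49
5.0 62 37
6.0 62 37
7.0 64 34
8.0 64 36
9.0 64 36
```

Run:
```python
from h import *
p=np.load("track.npy")
def loc(P): c,s=np.cos(p[2]),np.sin(p[2]); return (np.atleast_2d(P)-p[:2])@np.array([[c,-s],[s,c]])
im=cv2.imread("pics/top0.png"); hsv=cv2.cvtColor(im,cv2.COLOR_BGR2HSV).astype(int); H,S,V=[hsv[:,:,i] for i in range(3)]
ys,xs=np.mgrid[190:280,245:320]; xs=xs.ravel();ys=ys.ravel(); L=loc(ray("top",np.c_[xs,ys],.025))*1e3
a=np.degrees(np.arctan2(L[:,1],L[:,0])); r=np.hypot(*L.T); v=V[ys,xs]
for lo in range(0,90,10):
    k=(a>=lo)&(a<lo+10); print(lo,[int(v[k&(abs(r-R)<=1)].mean()) if (k&(abs(r-R)<=1)).any() else 0 for R in range(16,86,2)])
```

```text
0 [152, 127, 192, 234, 249, 226, 155, 161, 158, 170, 182, 182, 173, 170, 171, 171, 171, 171, 171, 171, 171, 171, 167, 123, 119, 212, 243, 237, 205, 173, 172, 171, 121, 89, 98]
10 [116, 117, 203, 243, 241, 212, 169, 171, 192, 209, 187, 216, 197, 201, 202, 189, 178, 175, 174, 172, 175, 172, 169, 134, 141, 221, 248, 229, 179, 172, 173, 174, 169, 143, 114]
20 [116, 104, 192, 236, 239, 193, 175, 182, 199, 199, 199, 207, 198, 191, 193, 181, 180, 181, 180, 185, 198, 203, 177, 137, 147, 223, 248, 226, 178, 187, 191, 182, 181, 189, 177]
30 [97, 131, 214, 244, 234, 189, 203, 202, 201, 196, 192, 186, 186, 180, 183, 182, 178, 176, 177, 177, 178, 180, 159, 115, 166, 232, 245, 213, 184, 171, 180, 179, 177, 177, 177]
40 [109, 125, 210, 247, 227, 192, 189, 199, 197, 187, 193, 186, 178, 176, 176, 177, 175, 176, 180, 177, 179, 180, 171, 138, 192, 236, 242, 207, 148, 134, 126, 130, 130, 135, 123]
50 [115, 130, 218, 246, 234, 197, 199, 196, 198, 193, 184, 184, 184, 186, 188, 184, 183, 182, 182, 182, 181, 179, 155, 123, 190, 239, 240, 212, 182, 183, 184, 188, 189, 189, 183]
60 [137, 171, 222, 242, 225, 197, 198, 194, 209, 198, 191, 192, 194, 190, 186, 194, 195, 189, 181, 175, 172, 171, 161, 134, 190, 237, 237, 195, 171, 172, 172, 172, 172, 173, 174]
70 [165, 134, 221, 241, 227, 200, 211, 209, 204, 211, 195, 197, 192, 197, 197, 193, 187, 174, 170, 170, 170, 170, 165, 134, 189, 234, 235, 202, 170, 171, 172, 172, 172, 172, 160]
80 [148, 162, 221, 241, 230, 199, 214, 215, 217, 211, 208, 207, 197, 197, 200, 191, 177, 170, 169, 171, 192, 201, 201, 175, 194, 233, 235, 200, 172, 170, 171, 171, 171, 162, 120]
```

The bend rods peak at r≈22.5 and 67.6 on the diagonal, against 25.5 and 70.5 nominal, so the module sits about 2.8 mm inward. Next I approach the post.

```bash
python3 -m handwheel '[[[0, 0, 0], -4.3, 1], [[0, 0, 0], -4.3, 1], [[-0.023, -0.0307, 0], 0, 1], [[-0.023, -0.0307, 0], 0, 1], [[-0.023, -0.0307, 0], 0, 1]]'
python3 -m handwheel '[[[-0.023, -0.0307, 0], 0, 1], [[-0.023, -0.0307, 0], 0, 1], [[-0.023, -0.0307, 0], 0, 1], [[-0.023, -0.0307, 0], 0, 1], [[-0.023, -0.0307, 0], 0, 1]]'
```

```text
time_s: 0.52
ee_pos: [0.2464, 0.5183, 0.2474]
ee_rot: [-179.9, -0.0, 171.5]
force: [1.5, 0.3, 1.0]
finger_gap: 0.994
gripper_force: 0.0
time_s: 0.93
ee_pos: [0.3377, 0.3487, 0.2481]
ee_rot: [-180.0, -0.0, 171.4]
force: [0.6, 0.3, 0.4]
finger_gap: 0.998
gripper_force: 0.0
```

```bash
python3 -m handwheel '[[[-0.023, -0.0307, 0], 0, 1], [[-0.023, -0.0307, 0], 0, 1], [[-0.023, -0.0307, 0], 0, 1], [[-0.023, -0.0307, 0], 0, 1], [[-0.023, -0.0307, 0], 0, 1]]'
python3 -m handwheel '[[[-0.023, -0.0307, 0], 0, 1], [[-0.023, -0.0307, 0], 0, 1], [[-0.023, -0.0307, 0], 0, 1], [[0, 0, 0], 0, 1], [[0, 0, 0], 0, 1]]'
python3 -c "
from rig import robot; print(robot.state()['qpos'])"
```

```text
time_s: 1.35
ee_pos: [0.4284, 0.1799, 0.2482]
ee_rot: [-180.0, -0.0, 171.4]
force: [0.8, 0.5, -0.4]
finger_gap: 0.999
gripper_force: 0.0
time_s: 1.77
ee_pos: [0.4832, 0.0774, 0.2479]
ee_rot: [-179.9, -0.0, 171.0]
force: [-0.9, 1.0, 0.7]
finger_gap: 0.999
gripper_force: 0.0
[-13.99046006  21.10160639   3.15679179 107.5387583   -1.37640891
  51.44147305  70.862356  ]
```

```bash
python3 -m handwheel '[[[-0.0233, -0.0305, 0], -0.4, 1], [[-0.0233, -0.0305, 0], 0, 1], [[-0.0233, -0.0305, 0], 0, 1], [[-0.0233, -0.0305, 0], 0, 1], [[-0.0233, -0.0305, 0], 0, 1]]'
python3 -m handwheel '[[[-0.0232, -0.0303, 0], 0, 1], [[0, 0, 0.038], 0, 1], [[0, 0, 0.038], 0, 1], [[0, 0, 0.038], 0, 1], [[0, 0, 0.03], 0, 1]]'
python3 -m handwheel '[[[0, 0, 0.02], 0, 1], [[0, 0, 0.015], 0, 1], [[0, 0, 0], 0, 1], [[0, 0, 0], 0, 1]]'
```

```text
time_s: 2.18
ee_pos: [0.5764, -0.0864, 0.2481]
ee_rot: [179.9, -0.1, 172.0]
force: [0.6, 0.3, 0.6]
finger_gap: 1.002
gripper_force: 0.0
time_s: 2.6
ee_pos: [0.5934, -0.1179, 0.1013]
ee_rot: [179.9, -0.2, 172.0]
force: [-0.7, -0.4, 0.1]
finger_gap: 1.002
gripper_force: 0.0
time_s: 2.93
ee_pos: [0.5942, -0.1185, 0.0686]
ee_rot: [179.9, -0.1, 172.0]
force: [0.6, 0.5, -0.1]
finger_gap: 1.002
gripper_force: 0.0
```

```bash
python3 -m handwheel '[[[-0.0008, -0.0057, 0], 0.6, 1], [[0, 0, 0.0066], 0, 1], [[0, 0, 0], 0, 1], [[0, 0, 0], 0, 1]]'
python3 - <<'E'
from h import *
im,d=optics.grab_frame("scene"); c=im[190:310,220:380,::-1]; cv2.imwrite("pics/s1.png",cv2.resize(c,None,fx=4.5,fy=4.5,interpolation=cv2.INTER_CUBIC))
E
```

```text
time_s: 3.27
ee_pos: [0.5947, -0.1265, 0.0632]
ee_rot: [-180.0, 0.0, 171.2]
force: [0.2, -0.2, -0.9]
finger_gap: 1.001
gripper_force: 0.0
```

View pics/s1.png

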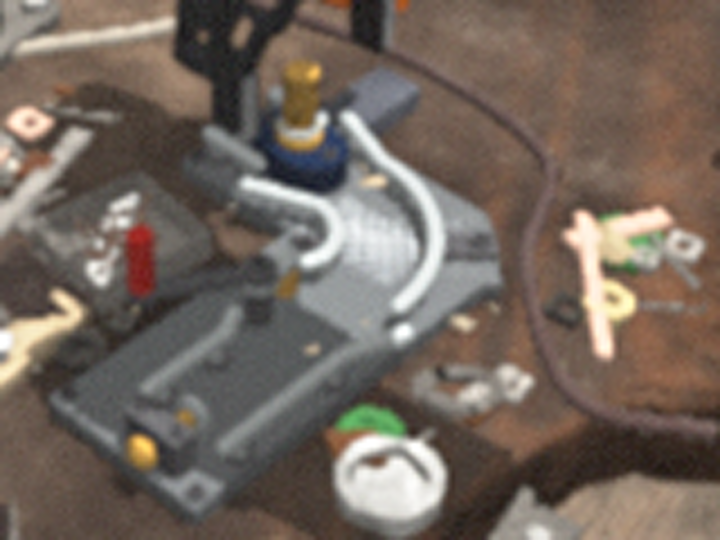

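```bash
python3 -m handwheel '[[[0, 0, 0], 7, 1], [[0, 0, 0], 7, 1], [[0, 0, 0], 7, 1], [[0, 0, 0], 7, 1], [[0, 0, 0], 7, 1]]'
python3 -m handwheel '[[[0, 0, 0], 7, 1], [[0, 0, 0], 7, 1], [[0, 0, 0], 7, 1], [[0, 0, 0], 7, 1], [[0, 0, 0], 7, 1]]'
python3 -m handwheel '[[[0, 0, 0], 7, 1], [[0, 0, 0], 7, 1], [[0, 0, 0], 5.8, 1], [[0, 0, 0], 0, 1], [[0, 0, 0], 0, 1]]'
python3 -c "
from rig import robot; print(robot.state()['qpos'])"
```

```text
time_s: 3.73
ee_pos: [0.5949, -0.126, 0.0632]
ee_rot: [180.0, 0.0, 135.9]
force: [0.9, -0.3, 0.3]
finger_gap: 1.001
gripper_force: 0.0
time_s: 4.15
ee_pos: [0.5949, -0.1259, 0.0632]
ee_rot: [179.9, -0.0, 100.9]
force: [-0.2, -0.6, -0.8]
finger_gap: 0.999
gripper_force: 0.0
time_s: 4.57
ee_pos: [0.5949, -0.1258, 0.0629]
ee_rot: [180.0, -0.0, 81.6]
force: [0.3, -0.6, -0.2]
finger_gap: 1.002
gripper_force: 0.0
[ -6.59388388  47.36800579  28.03836932  99.39879728 -31.61988186
  41.2868166   29.67903599]
```

```bash
python3 -m handwheel '[[[0.0013, -0.0012, 0.001], 0, 0.3], [[0, 0, 0], 0, 0.3], [[0, 0, 0], 0, 0.3], [[0, 0, 0], 0, 0.3], [[0, 0, 0], 0, 0.3]]' 20
python3 -m handwheel '[[[0, 0, 0], 0, 0.22], [[0, 0, 0], 0, 0.18], [[0, 0, 0], 0, 0.15], [[0, 0, 0], 0, 0.1], [[0, 0, 0], 0, 0.1]]' 20
python3 -m handwheel '[[[0, 0, 0], 0, 0.1], [[0, 0, 0], 0, 0.1], [[0, 0, 0], 0, 0.1]]' 20
```

```text
time_s: 4.98
ee_pos: [0.5936, -0.1249, 0.0618]
ee_rot: [180.0, -0.0, 81.4]
force: [0.4, 0.1, -0.2]
finger_gap: 0.318
gripper_force: 0.0
time_s: 5.4
ee_pos: [0.5948, -0.1252, 0.0623]
ee_rot: [179.8, 0.0, 81.4]
force: [3.3, -0.4, 1.3]
finger_gap: 0.175
gripper_force: 19.7
time_s: 5.65
ee_pos: [0.5946, -0.1252, 0.0622]
ee_rot: [179.9, 0.0, 81.4]
force: [3.1, -0.3, 2.0]
finger_gap: 0.179
gripper_force: 19.8
```

```bash
cat > st.py <<'E'
import numpy as np
from rig import robot
p=np.load("track.npy"); s=robot.state(); c,n=np.cos(p[2]),np.sin(p[2]); X=np.array([c,n]);Y=np.array([-n,c])
d=s["ee_pos"][:2]-p[:2]; f=s["force"]
t=np.radians(s["ee_rot"][2]); tx=np.array([np.cos(t),np.sin(t)]); ty=np.array([np.sin(t),-np.cos(t)])
hd=(np.degrees(p[2])-90-s["ee_rot"][2]+180)%360-180
print(f"t{s['time_s']:.2f} track x{d@X*1e3:.1f} y{d@Y*1e3:.1f} turned{hd:.1f} z{s['ee_pos'][2]*1e3:.1f} | F track x{f[:2]@X:.1f} y{f[:2]@Y:.1f} | F tool x{f[:2]@tx:.1f} y{f[:2]@ty:.1f} up{f[2]:.1f} | Mz{s['wrist_torque'][2]:.2f} gap{s['finger_gap']:.3f} grip{s['gripper_force']:.0f}")
E
python3 -m handwheel '[[[0, -0.0015, -0.0003], 0, 0.1], [[0, -0.002, 0], 0, 0.1], [[0, -0.002, 0], 0, 0.1], [[0, -0.002, 0], 0, 0.1]]' 20 >/dev/null; python3 st.py
python3 -m handwheel '[[[0, -0.002, 0], 0, 0.1], [[0, -0.002, 0], 0, 0.1], [[0, -0.002, 0], 0, 0.1]]' 20 >/dev/null; python3 st.py
```

```text
t5.98 track x-28.2 y48.4 turned-0.0 z62.2 | F track x-3.3 y-0.5 | F tool x0.5 y3.3 up3.0 | Mz-0.07 gap0.178 grip20
t6.23 track x-22.2 y48.5 turned-0.0 z62.2 | F track x-4.2 y-0.8 | F tool x0.8 y4.2 up1.8 | Mz0.01 gap0.178 grip20
```

```bash
python3 -m handwheel '[[[0.0002, -0.002, -0.0003], 0.5, 0.1], [[0.0002, -0.002, -0.0002], 0.5, 0.1], [[0.0002, -0.002, 0], 0.5, 0.1]]' 20 >/dev/null; python3 st.py
python3 -m handwheel '[[[0.0002, -0.002, 0], 0.5, 0.1], [[0.0002, -0.002, 0], 0.5, 0.1], [[0.0001, -0.002, 0], 0.5, 0.1]]' 20 >/dev/null; python3 st.py
```

```text
t6.48 track x-15.4 y47.9 turned1.5 z62.2 | F track x-3.4 y1.6 | F tool x-1.5 y3.4 up2.1 | Mz0.04 gap0.176 grip20
t6.73 track x-9.5 y47.1 turned3.0 z62.2 | F track x-2.2 y0.1 | F tool x0.0 y2.2 up0.9 | Mz0.01 gap0.181 grip20
```

```bash
python3 -m handwheel '[[[0, -0.002, 0], 0, 0.1], [[0, -0.002, 0], 0, 0.1], [[0, -0.002, 0], 0, 0.1], [[0, -0.002, 0], 0.5, 0.1]]' 20 >/dev/null; python3 st.py
python3 -m handwheel '[[[0, -0.002, 0], 1, 0.1], [[0, -0.002, 0], 2, 0.1], [[0, -0.002, 0], 2.4, 0.1]]' 20 >/dev/null; python3 st.py
```

```text
t7.07 track x-1.5 y46.5 turned3.5 z62.2 | F track x-2.0 y0.3 | F tool x-0.2 y2.0 up-1.1 | Mz-0.01 gap0.177 grip20
t7.32 track x4.3 y45.9 turned9.0 z62.2 | F track x-2.9 y-1.0 | F tool x1.5 y2.7 up-2.1 | Mz0.04 gap0.181 grip20
```

```bash
python3 -m handwheel '[[[0, -0.002, 0.0002], 2, 0.1], [[0, -0.002, 0], 2.4, 0.1], [[0, -0.002, 0], 2.4, 0.1], [[0, -0.002, 0], 2.4, 0.1]]' 20 >/dev/null; python3 st.py
python3 -m handwheel '[[[0, -0.002, 0.0002], 2.4, 0.1], [[0, -0.002, 0], 2.4, 0.1], [[0, -0.002, 0], 2.4, 0.1], [[0, -0.002, 0], 2.4, 0.1]]' 20 >/dev/null; python3 st.py
```

```text
t7.65 track x11.5 y43.8 turned18.2 z62.3 | F track x-3.0 y-0.1 | F tool x1.0 y2.8 up-0.6 | Mz0.07 gap0.180 grip20
t7.98 track x18.4 y41.0 turned27.8 z62.3 | F track x-4.3 y-0.9 | F tool x2.8 y3.4 up-1.2 | Mz0.04 gap0.179 grip20
```

```bash
python3 -m handwheel '[[[0.0004, -0.002, 0], 2.2, 0.1], [[0.0003, -0.002, 0], 2.4, 0.1], [[0, -0.002, 0], 2.4, 0.1]]' 20 >/dev/null; python3 st.py
python3 -m handwheel '[[[0.0001, -0.002, 0], 2.4, 0.1], [[0.0001, -0.002, 0], 2.4, 0.1], [[0, -0.002, 0], 2.4, 0.1]]' 20 >/dev/null; python3 st.py
```

```text
t8.23 track x23.6 y37.9 turned34.8 z62.3 | F track x-3.3 y-1.2 | F tool x2.8 y2.0 up-1.1 | Mz0.05 gap0.179 grip20
t8.48 track x28.3 y34.3 turned42.1 z62.2 | F track x-3.7 y0.5 | F tool x2.1 y3.1 up-1.0 | Mz0.07 gap0.173 grip20
```

```bash
python3 -m handwheel '[[[0.0002, -0.002, 0], 2.4, 0.1], [[0.0001, -0.002, 0], 2.4, 0.1], [[0.0001, -0.002, 0], 2.4, 0.1]]' 20 >/dev/null; python3 st.py
python3 -m handwheel '[[[0.0001, -0.002, 0], 2.4, 0.1], [[0.0001, -0.002, 0], 2.4, 0.1], [[0.0001, -0.002, 0], 2.4, 0.1]]' 20 >/dev/null; python3 st.py
```

```text
t8.73 track x32.5 y30.1 turned49.3 z62.2 | F track x-2.4 y0.8 | F tool x1.3 y2.2 up-0.6 | Mz0.07 gap0.180 grip20
t8.98 track x36.2 y25.5 turned56.5 z62.3 | F track x-1.3 y1.1 | F tool x0.5 y1.6 up-0.6 | Mz0.02 gap0.177 grip20
```

```bash
python3 -m handwheel '[[[0, -0.002, 0], 2.4, 0.1], [[0, -0.002, 0], 2.4, 0.1], [[0, -0.002, 0], 2.4, 0.1], [[0, -0.002, 0], 2.4, 0.1]]' 20 >/dev/null; python3 st.py
python3 -m handwheel '[[[0, -0.002, 0], 2.4, 0.1], [[0, -0.002, 0], 2.4, 0.1], [[0, -0.002, 0], 2.4, 0.1]]' 20 >/dev/null; python3 st.py
```

```text
t9.32 track x40.3 y18.8 turned66.1 z62.3 | F track x-2.0 y1.6 | F tool x1.2 y2.3 up-0.8 | Mz0.07 gap0.177 grip20
t9.57 track x42.6 y13.3 turned73.3 z62.2 | F track x-1.3 y1.9 | F tool x0.7 y2.2 up-0.7 | Mz0.04 gap0.182 grip20
```

```bash
python3 -m handwheel '[[[0, -0.002, 0], 2.2, 0.1], [[0, -0.002, 0], 2.2, 0.1], [[0, -0.002, 0], 2.2, 0.1], [[0, -0.002, 0], 2.2, 0.1]]' 20 >/dev/null; python3 st.py
python3 -m handwheel '[[[0, -0.002, 0], 2, 0.1], [[0, -0.002, 0], 2, 0.1], [[0, -0.002, 0], 1.5, 0.1]]' 20 >/dev/null; python3 st.py
```

```text
t9.90 track x44.6 y5.8 turned82.1 z62.2 | F track x-1.2 y1.9 | F tool x0.9 y2.1 up-0.7 | Mz0.06 gap0.180 grip20
t10.15 track x45.5 y0.0 turned87.6 z62.3 | F track x-1.3 y2.0 | F tool x1.3 y2.1 up-0.7 | Mz0.02 gap0.174 grip20
```

```bash
python3 -m handwheel '[[[0, -0.002, 0], 0, 0.1], [[0, -0.002, 0], 0, 0.1], [[0, -0.002, 0], 0, 0.1], [[-0.0001, -0.002, 0], 0, 0.1]]' 20 >/dev/null; python3 st.py
python3 -m handwheel '[[[-0.0001, -0.002, 0], 0, 0.1], [[-0.0001, -0.002, 0], 0, 0.1], [[-0.0001, -0.002, 0], 0, 0.1], [[-0.0001, -0.002, 0], 0, 0.1]]' 20 >/dev/null; python3 st.py
```

```text
t10.48 track x45.7 y-8.9 turned87.4 z62.2 | F track x-0.1 y3.3 | F tool x-0.1 y3.3 up0.2 | Mz-0.00 gap0.179 grip20
t10.82 track x46.0 y-17.4 turned87.4 z62.2 | F track x0.4 y3.6 | F tool x-0.6 y3.5 up1.8 | Mz-0.01 gap0.176 grip20
```

```bash
python3 -m handwheel '[[[-0.0002, -0.002, -0.0002], 0, 0.1], [[-0.0002, -0.002, 0], 0, 0.1], [[-0.0002, -0.002, 0], 0, 0.1], [[-0.0001, -0.002, 0], 0, 0.1]]' 20 >/dev/null; python3 st.py
python3 -m handwheel '[[[-0.0001, -0.002, 0], 0.4, 0.1], [[-0.0001, -0.002, 0], 0.5, 0.1], [[0, -0.002, 0], 0.5, 0.1], [[0, -0.002, 0], 0.5, 0.1]]' 20 >/dev/null; python3 st.py
```

```text
t11.15 track x47.2 y-25.7 turned87.3 z62.2 | F track x-0.2 y1.8 | F tool x0.2 y1.9 up0.1 | Mz-0.04 gap0.180 grip20
t11.48 track x47.9 y-33.5 turned89.3 z62.2 | F track x-0.5 y3.2 | F tool x0.4 y3.2 up0.6 | Mz-0.02 gap0.179 grip20
```

```bash
python3 -m handwheel '[[[0, -0.002, 0], 0.5, 0.1], [[0, -0.002, 0], 0, 0.1], [[0, -0.002, 0], 0, 0.1], [[0, -0.002, 0], 0, 0.1]]' 20 >/dev/null; python3 st.py
python3 -m handwheel '[[[0, -0.002, 0], 0, 0.1], [[0, -0.002, 0], 0, 0.1], [[0, -0.002, 0], 0, 0.1], [[0, -0.002, 0], 0, 0.1]]' 20 >/dev/null; python3 st.py
python3 -m handwheel '[[[0, -0.002, 0], 0, 0.1], [[0, -0.002, 0], 0, 0.1], [[0, -0.002, 0], 0, 0.1], [[0, -0.002, 0], 0, 0.1]]' 20 >/dev/null; python3 st.py
```

```text
t11.82 track x47.7 y-41.6 turned89.7 z62.2 | F track x-0.3 y2.3 | F tool x0.3 y2.3 up-0.8 | Mz0.01 gap0.179 grip20
t12.15 track x47.8 y-49.6 turned89.7 z62.2 | F track x-0.8 y1.5 | F tool x0.8 y1.5 up-1.1 | Mz-0.05 gap0.178 grip20
t12.48 track x47.8 y-57.6 turned89.7 z62.2 | F track x-0.1 y1.4 | F tool x0.1 y1.4 up-1.0 | Mz0.05 gap0.177 grip20
```

```bash
python3 -m handwheel '[[[0, -0.002, 0], 0, 0.1], [[0, -0.002, 0], 0, 0.1], [[0, -0.002, 0], 0, 0.1], [[0, -0.002, 0], 0, 0.1], [[0, -0.001, 0], 0, 0.1]]' 20 >/dev/null; python3 st.py
python3 -m handwheel '[[[0, -0.001, 0], 0, 0.1], [[0, -0.001, 0], 0, 0.1], [[0, -0.001, 0], 0, 0.1]]' 20 >/dev/null; python3 st.py
python3 -m handwheel '[[[0, -0.0008, 0], 0, 0.1], [[0, -0.0008, 0], 0, 0.1]]' 20 >/dev/null; python3 st.py
```

```text
t12.90 track x47.8 y-66.8 turned89.7 z62.2 | F track x-0.2 y1.9 | F tool x0.2 y1.9 up-1.7 | Mz-0.02 gap0.176 grip20
t13.15 track x47.9 y-69.5 turned89.7 z62.2 | F track x0.7 y0.8 | F tool x-0.7 y0.8 up-1.9 | Mz0.04 gap0.182 grip20
t13.32 track x47.8 y-71.0 turned89.8 z62.2 | F track x-0.1 y0.9 | F tool x0.0 y0.9 up-1.4 | Mz0.00 gap0.178 grip20
```

Now I feel for the stop in 0.5 mm steps.

```bash
for i in 1; do :; done
python3 -m handwheel '[[[0, -0.0006, 0.0001], 0, 0.1], [[0, -0.0006, 0], 0, 0.1], [[0, -0.0006, 0], 0, 0.1], [[0, 0, 0], 0, 0.1]]' 20 >/dev/null; python3 st.py
python3 -m handwheel '[[[0, -0.0006, 0], 0, 0.1], [[0, -0.0006, 0], 0, 0.1], [[0, 0, 0], 0, 0.1]]' 20 >/dev/null; python3 st.py
python3 -m handwheel '[[[0, -0.0006, 0], 0, 0.1], [[0, -0.0006, 0], 0, 0.1], [[0, 0, 0], 0, 0.1]]' 20 >/dev/null; python3 st.py
```

```text
t13.65 track x47.8 y-72.8 turned89.8 z62.2 | F track x0.3 y1.1 | F tool x-0.3 y1.1 up-2.3 | Mz0.02 gap0.182 grip20
t13.90 track x47.8 y-74.0 turned89.7 z62.2 | F track x0.4 y1.6 | F tool x-0.4 y1.6 up-2.2 | Mz-0.02 gap0.183 grip20
t14.15 track x47.8 y-75.2 turned89.7 z62.2 | F track x-0.5 y1.0 | F tool x0.5 y1.0 up-1.7 | Mz-0.05 gap0.181 grip20
```

```bash
python3 -m handwheel '[[[0, -0.0006, 0.0001], 0, 0.1], [[0, -0.0004, 0], 0, 0.1], [[0, 0, 0], 0, 0.1]]' 20 >/dev/null; python3 st.py
python3 -m handwheel '[[[0, -0.0004, 0.0001], 0, 0.1], [[0, -0.0004, 0], 0, 0.1], [[0, 0, 0], 0, 0.1]]' 20 >/dev/null; python3 st.py
```

```text
t14.40 track x47.7 y-75.9 turned89.8 z62.2 | F track x-0.8 y1.2 | F tool x0.8 y1.2 up-1.3 | Mz0.02 gap0.178 grip20
t14.65 track x47.6 y-76.5 turned89.8 z62.2 | F track x0.6 y2.5 | F tool x-0.7 y2.5 up0.9 | Mz-0.03 gap0.174 grip20
```

```bash
python3 -m handwheel '[[[0, -0.0004, 0], 0, 0.1], [[0, -0.0003, 0], 0, 0.1], [[0, 0, 0], 0, 0.1]]' 20 >/dev/null; python3 st.py
```

```text
t14.90 track x47.6 y-77.3 turned89.8 z62.2 | F track x-0.5 y2.6 | F tool x0.5 y2.6 up0.2 | Mz-0.04 gap0.178 grip20
```

```bash
python3 -m handwheel '[[[0, -0.0004, 0], 0, 0.1], [[0, -0.0003, 0], 0, 0.1], [[0, 0, 0], 0, 0.1]]' 20 >/dev/null; python3 st.py
```

```text
t15.15 track x47.6 y-78.0 turned89.8 z62.2 | F track x-0.6 y2.7 | F tool x0.6 y2.7 up1.3 | Mz0.02 gap0.173 grip20
```

```bash
python3 -m handwheel '[[[0, -0.0004, 0], 0, 0.1], [[0, -0.0003, 0], 0, 0.1], [[0, 0, 0], 0, 0.1]]' 20 >/dev/null; python3 st.py
```

```text
t15.40 track x47.6 y-78.7 turned89.8 z62.2 | F track x-0.2 y3.7 | F tool x0.2 y3.7 up1.5 | Mz-0.01 gap0.179 grip20
```

```bash
python3 -m handwheel '[[[0, -0.0004, 0], 0, 0.1], [[0, -0.0003, 0], 0, 0.1], [[0, 0, 0], 0, 0.1]]' 20 >/dev/null; python3 st.py
```

```text
t15.65 track x47.6 y-79.4 turned89.8 z62.2 | F track x-0.6 y4.1 | F tool x0.6 y4.1 up2.9 | Mz-0.04 gap0.176 grip20
```

```bash
python3 -m handwheel '[[[0, -0.0003, -0.0003], 0, 0.1], [[0, -0.0003, 0], 0, 0.1], [[0, 0, 0], 0, 0.1]]' 20 >/dev/null; python3 st.py
```

```text
t15.90 track x47.7 y-79.7 turned89.8 z62.3 | F track x-0.9 y4.6 | F tool x0.8 y4.6 up0.9 | Mz0.01 gap0.179 grip20
```

```bash
python3 -m handwheel '[[[0, -0.0003, 0], 0, 0.1], [[0, -0.0003, 0], 0, 0.1], [[0, 0, 0], 0, 0.1]]' 20 >/dev/null; python3 st.py
```

```text
t16.15 track x47.7 y-79.8 turned89.8 z62.3 | F track x-0.6 y6.2 | F tool x0.6 y6.2 up0.3 | Mz-0.06 gap0.172 grip20
```

The stop is felt at reading y≈-79.8, with 6 N. I'll relax, release, and lift.

```bash
python3 -m handwheel '[[[0, 0.0003, 0], 0, 0.1], [[0, 0, 0], 0, 0.3], [[0, 0, 0], 0, 0.45], [[0, 0, 0], 0, 0.45], [[0, 0, 0], 0, 0.45]]' 20 >/dev/null; python3 st.py
python3 -m handwheel '[[[0, 0, -0.02], 0, 0.45], [[0, 0, -0.03], 0, 0.45], [[0, 0, -0.03], 0, 0.45], [[0, 0, -0.02], 0, 0.45], [[0, 0, 0], 0, 0.45]]' >/dev/null; python3 st.py
python3 -c "
from rig import robot; print(robot.state()['qpos'])"
python3 - <<'E'
from h import *
im,d=optics.grab_frame("top"); cv2.imwrite("pics/t2.png",cv2.resize(im[170:295,175:350,::-1],None,fx=4.5,fy=4.5,interpolation=cv2.INTER_CUBIC))
E
```

```text
t16.57 track x48.2 y-82.1 turned89.7 z61.9 | F track x-0.1 y-0.6 | F tool x0.1 y-0.6 up-0.2 | Mz-0.02 gap0.450 grip0
t16.98 track x45.5 y-80.6 turned89.7 z166.3 | F track x-1.0 y0.4 | F tool x1.0 y0.4 up-0.4 | Mz0.01 gap0.451 grip0
[-39.00830319  43.26319551  59.70101519 108.10662329 -45.71731151
  55.98614041 -56.56309314]
```

View pics/t2.png

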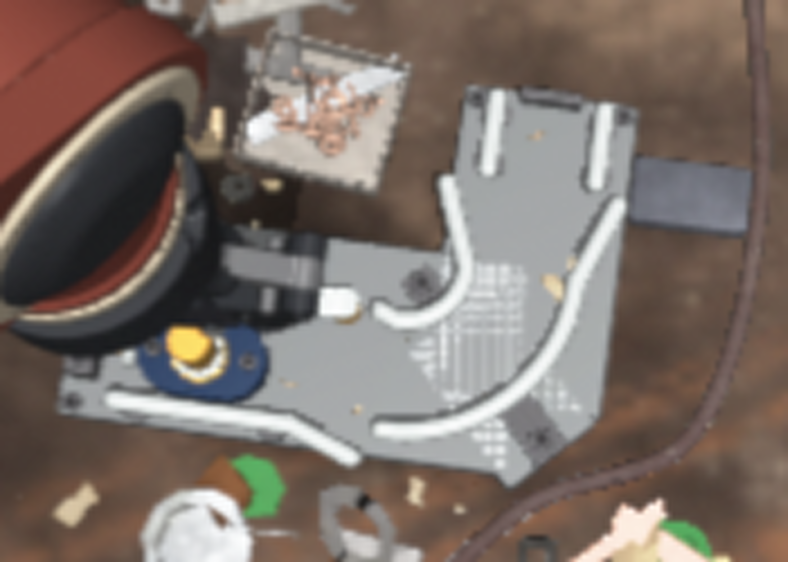

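Pallet's nose is at the screw head (crop 135,357), post at (187,345), lever still open. I'll turn the tool back so it can follow the lever.

```bash
python3 -m handwheel '[[[0, 0, 0], -7, 0.45], [[0, 0, 0], -7, 0.45], [[0, 0, 0], -7, 0.45], [[0, 0, 0], -7, 0.45], [[0, 0, 0], -7, 0.45]]' >/dev/null
python3 -m handwheel '[[[0, 0, 0], -7, 0.45], [[0, 0, 0], -7, 0.45], [[0, 0, 0], -7, 0.45], [[0, 0, 0], -7, 0.45], [[0, 0, 0], -7, 0.45]]' >/dev/null
python3 -m handwheel '[[[0, 0, 0], -7, 0.45], [[0, 0, 0], -7, 0.45], [[0, 0, 0], -7, 0.45], [[0, 0, 0], -7, 0.45], [[0, 0, 0], -7, 0.45]]' >/dev/null
python3 -m handwheel '[[[0, 0, 0], -7, 0.45], [[0, 0, 0], -7, 0.45], [[0, 0, 0], -7, 0.45], [[0, 0, 0], -7, 0.45], [[0, 0, 0], -7, 0.45]]' >/dev/null
python3 -m handwheel '[[[0, 0, 0], -7, 0.45], [[0, 0, 0], -3, 0.45], [[0, 0, 0], 0, 0.45]]' >/dev/null
python3 st.py
python3 -c "
from rig import robot; s=robot.state();print(s['qpos'],s['ee_pos'],s['ee_rot'])"
```

```text
t18.95 track x49.0 y-81.0 turned-60.3 z161.1 | F track x1.4 y0.2 | F tool x1.1 y-0.8 up-0.2 | Mz0.02 gap0.451 grip0
[-15.08845161  31.70557838  16.65725096 107.76290013 -12.99822258
  42.54372443  60.57534994] [0.5293045  0.01591892 0.16106561] [-179.94932176   -0.19409398  141.7025118 ]
```

```bash
python3 -m handwheel '[[[-0.022, 0.0155, 0], 0, 0.45], [[-0.0212, 0.0155, 0], 0, 0.45], [[0, 0, 0], 0, 0.45], [[0, 0, 0], 0, 0.45]]' >/dev/null; python3 st.py
```

```text
t19.28 track x-5.1 y-86.5 turned-60.2 z161.1 | F track x-0.1 y-0.3 | F tool x0.1 y0.3 up1.0 | Mz0.04 gap0.453 grip0
```

```bash
python3 -m handwheel '[[[0.0008, -0.0009, 0.035], 0, 0.45], [[0, 0, 0.035], 0, 0.45], [[0, 0, 0.01], 0, 0.45], [[0, 0, 0], 0, 0.45]]' >/dev/null; python3 st.py
python3 - <<'E'
from h import *
im,d=optics.grab_frame("scene"); c=im[190:310,200:360,::-1]; cv2.imwrite("pics/s3.png",cv2.resize(c,None,fx=4.5,fy=4.5,interpolation=cv2.INTER_CUBIC))
E
```

```text
t19.62 track x-0.2 y-85.6 turned-60.2 z79.1 | F track x0.5 y-0.1 | F tool x0.5 y-0.2 up-0.4 | Mz-0.04 gap0.450 grip0
```

View pics/s3.png

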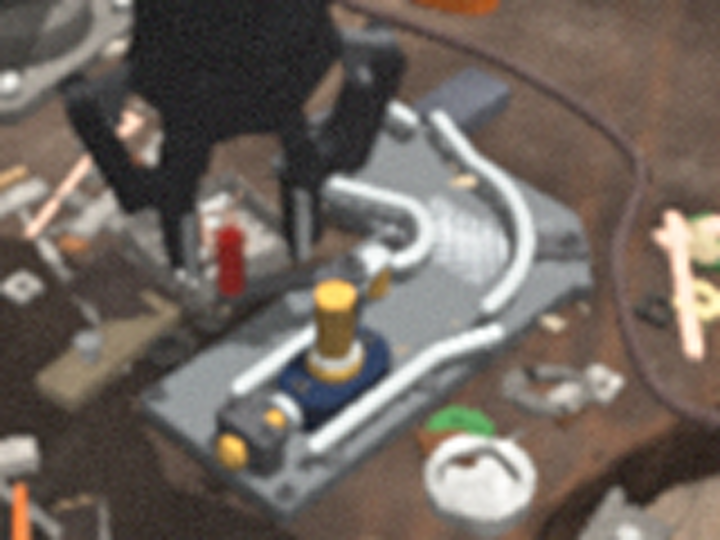

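```bash
python3 -m handwheel '[[[-0.003, 0.0023, 0], 0, 0.45], [[0, 0, 0.008], 0, 0.45], [[0, 0, 0.007], 0, 0.45], [[0, 0, 0], 0, 0.45]]' >/dev/null; python3 st.py
python3 -m handwheel '[[[0, 0, 0], 0, 0.2], [[0, 0, 0], 0, 0.2], [[0, 0, 0], 0, 0.08], [[0, 0, 0], 0, 0.05], [[0, 0, 0], 0, 0.05]]' 35 >/dev/null; python3 st.py
```

```text
t20.00 track x-7.2 y-86.2 turned-60.2 z66.8 | F track x0.4 y0.2 | F tool x0.2 y-0.3 up-0.4 | Mz-0.01 gap0.451 grip0
t20.42 track x-7.7 y-85.9 turned-60.2 z67.7 | F track x1.4 y0.8 | F tool x0.8 y-1.4 up1.7 | Mz0.02 gap0.125 grip34
```

```bash
python3 -m handwheel '[[[-0.0025, -0.0003, 0], 2.5, 0.05], [[-0.0046, -0.0005, 0], 5, 0.05], [[-0.0046, -0.0005, 0], 5, 0.05], [[-0.0046, -0.0005, 0], 5, 0.05]]' 35 >/dev/null; python3 st.py
python3 -m handwheel '[[[-0.0046, -0.0005, 0], 5, 0.05], [[-0.0046, -0.0005, 0], 5, 0.05], [[-0.0046, -0.0005, 0], 5, 0.05]]' 35 >/dev/null; python3 st.py
```

```text
t20.75 track x-18.3 y-76.6 turned-42.6 z67.7 | F track x4.9 y-1.2 | F tool x4.2 y-2.8 up5.1 | Mz0.17 gap0.122 grip35
t21.00 track x-25.9 y-65.3 turned-27.6 z67.7 | F track x4.5 y-2.3 | F tool x4.1 y-2.9 up4.2 | Mz0.23 gap0.122 grip35
```

```bash
python3 -m handwheel '[[[-0.0046, -0.0005, 0], 5, 0.05], [[-0.0046, -0.0005, 0], 5, 0.05], [[-0.0046, -0.0005, 0], 5, 0.05], [[-0.0046, -0.0005, 0], 5, 0.05]]' 35 >/dev/null; python3 st.py
python3 -m handwheel '[[[-0.0046, -0.0005, 0], 5, 0.05], [[-0.0046, -0.0005, 0], 5, 0.05], [[-0.0046, -0.0005, 0], 5, 0.05], [[-0.0046, -0.0005, 0], 5, 0.05]]' 35 >/dev/null; python3 st.py
```

```text
t21.33 track x-30.9 y-47.9 turned-7.7 z67.7 | F track x2.8 y-2.5 | F tool x2.9 y-2.4 up3.6 | Mz0.20 gap0.122 grip34
t21.67 track x-29.7 y-29.9 turned12.3 z67.7 | F track x0.7 y-3.1 | F tool x2.9 y-1.4 up3.2 | Mz0.20 gap0.126 grip34
```

```bash
cat >> st.py <<'E'
v=np.array([d@X,d@Y])-[.0218,-.0418]; a=np.degrees(np.arctan2(v[1],v[0]))%360
Ft=f[:2]@X*v[1]-f[:2]@Y*v[0]  # clockwise-moment sign
print(f"  r{np.hypot(*v)*1e3:.1f} q{np.radians(236.2-a):.3f} qtool{np.radians(hd+60.2):.3f} MF{Ft:.3f} T{-Ft+s['wrist_torque'][2]:.3f}")
E
python3 -m handwheel '[[[-0.0046, -0.0005, 0], 5, 0.05], [[-0.0046, -0.0005, 0], 5, 0.05], [[-0.0046, -0.0005, 0], 5, 0.05], [[-0.0046, -0.0005, 0], 5, 0.05]]' 35 >/dev/null; python3 st.py
python3 -m handwheel '[[[-0.0037, -0.0004, 0], 4, 0.05], [[0, 0, 0], 0, 0.05]]' 35 >/dev/null; python3 st.py
python3 -m handwheel '[[[-0.00185, -0.0002, 0], 2, 0.05], [[-0.00185, -0.0002, 0], 2, 0.05], [[0, 0, 0], 0, 0.05]]' 35 >/dev/null; python3 st.py
```

```text
t22.00 track x-22.4 y-13.4 turned32.3 z67.7 | F track x-0.6 y-3.4 | F tool x3.2 y-1.3 up2.2 | Mz0.19 gap0.128 grip34
  r52.5 q1.553 qtool1.614 MF-0.170 T0.363
t22.17 track x-19.8 y-9.8 turned36.2 z67.7 | F track x0.3 y-4.6 | F tool x3.5 y-3.0 up4.1 | Mz0.06 gap0.125 grip34
  r52.5 q1.637 qtool1.683 MF-0.181 T0.239
t22.42 track x-17.2 y-6.8 turned40.3 z67.7 | F track x0.2 y-5.2 | F tool x3.9 y-3.5 up3.6 | Mz0.02 gap0.125 grip34
  r52.5 q1.712 qtool1.754 MF-0.199 T0.214
```

```bash
python3 -m handwheel '[[[-0.0014, -0.00015, 0], 1.5, 0.05], [[-0.0014, -0.00015, 0], 1.5, 0.05]]' 35 >/dev/null; python3 st.py
python3 -m handwheel '[[[-0.0014, -0.00015, 0], 1.5, 0.05]]' 35 >/dev/null; python3 st.py
python3 -m handwheel '[[[-0.0014, -0.00015, 0], 1.5, 0.05]]' 35 >/dev/null; python3 st.py
```

```text
t22.58 track x-15.5 y-5.0 turned43.2 z67.7 | F track x-1.9 y-4.7 | F tool x4.7 y-1.8 up4.1 | Mz0.12 gap0.123 grip34
  r52.4 q1.760 qtool1.805 MF-0.246 T0.370
t22.67 track x-14.5 y-4.0 turned44.7 z67.7 | F track x-0.7 y-5.4 | F tool x4.3 y-3.3 up3.1 | Mz0.10 gap0.124 grip34
  r52.4 q1.786 qtool1.832 MF-0.223 T0.320
t22.75 track x-13.5 y-3.1 turned46.2 z67.7 | F track x-0.9 y-5.8 | F tool x4.6 y-3.6 up3.6 | Mz0.11 gap0.123 grip34
  r52.3 q1.812 qtool1.858 MF-0.237 T0.348
```

```bash
python3 -m handwheel '[[[-0.0014, -0.00015, 0], 1.5, 0.05]]' 35 >/dev/null; python3 st.py
python3 -m handwheel '[[[-0.0014, -0.00015, 0], 1.5, 0.05]]' 35 >/dev/null; python3 st.py
python3 -m handwheel '[[[-0.0014, -0.00015, 0], 1.5, 0.05]]' 35 >/dev/null; python3 st.py
```

```text
t22.83 track x-12.4 y-2.2 turned47.8 z67.7 | F track x-2.8 y-5.5 | F tool x5.8 y-2.2 up3.2 | Mz0.12 gap0.125 grip34
  r52.3 q1.839 qtool1.884 MF-0.298 T0.416
t22.92 track x-11.4 y-1.4 turned49.3 z67.7 | F track x-1.7 y-5.5 | F tool x4.9 y-3.0 up3.6 | Mz0.09 gap0.124 grip34
  r52.3 q1.865 qtool1.910 MF-0.251 T0.345
t23.00 track x-10.3 y-0.5 turned50.8 z67.7 | F track x-1.5 y-5.3 | F tool x4.6 y-3.2 up3.2 | Mz0.13 gap0.126 grip34
  r52.3 q1.891 qtool1.936 MF-0.235 T0.363
```

```bash
python3 -m handwheel '[[[-0.0014, -0.00015, 0], 1.5, 0.05]]' 35 >/dev/null; python3 st.py
python3 -m handwheel '[[[-0.0014, -0.00015, 0], 1.5, 0.05]]' 35 >/dev/null; python3 st.py
python3 -m handwheel '[[[-0.0014, -0.00015, 0], 1.5, 0.05]]' 35 >/dev/null; python3 st.py
```

```text
t23.08 track x-9.2 y0.3 turned52.3 z67.7 | F track x-1.9 y-5.1 | F tool x4.7 y-2.9 up2.4 | Mz0.12 gap0.122 grip34
  r52.2 q1.917 qtool1.963 MF-0.240 T0.363
t23.17 track x-8.0 y1.0 turned53.8 z67.7 | F track x-2.2 y-4.6 | F tool x4.5 y-2.4 up3.2 | Mz0.13 gap0.122 grip34
  r52.2 q1.943 qtool1.989 MF-0.231 T0.361
t23.25 track x-6.9 y1.8 turned55.3 z67.7 | F track x-3.4 y-4.2 | F tool x5.2 y-1.5 up2.7 | Mz0.14 gap0.121 grip34
  r52.2 q1.970 qtool2.015 MF-0.271 T0.407
```

```bash
python3 -m handwheel '[[[-0.0014, -0.00015, 0], 1.5, 0.05]]' 35 >/dev/null; python3 st.py
python3 -m handwheel '[[[-0.0014, -0.00015, 0], 1.5, 0.05]]' 35 >/dev/null; python3 st.py
```

```text
t23.33 track x-5.7 y2.5 turned56.8 z67.7 | F track x-3.5 y-5.3 | F tool x5.8 y-2.5 up2.5 | Mz0.15 gap0.123 grip34
  r52.2 q1.996 qtool2.041 MF-0.301 T0.454
t23.42 track x-4.6 y3.2 turned58.2 z67.7 | F track x-3.2 y-4.4 | F tool x5.0 y-2.1 up2.1 | Mz0.15 gap0.129 grip34
  r52.2 q2.021 qtool2.067 MF-0.260 T0.411
```

```bash
python3 -m handwheel '[[[-0.0014, -0.00015, 0], 1.5, 0.05]]' 35 >/dev/null; python3 st.py
python3 -m handwheel '[[[-0.0014, -0.00015, 0], 1.5, 0.05]]' 35 >/dev/null; python3 st.py
```

```text
t23.50 track x-3.5 y3.8 turned59.7 z67.7 | F track x-3.2 y-4.9 | F tool x5.3 y-2.6 up1.9 | Mz0.10 gap0.129 grip34
  r52.1 q2.045 qtool2.093 MF-0.271 T0.371
t23.58 track x-2.3 y4.4 turned61.2 z67.7 | F track x-2.7 y-4.8 | F tool x4.7 y-2.9 up1.6 | Mz0.13 gap0.123 grip34
  r52.1 q2.070 qtool2.119 MF-0.240 T0.367
```

```bash
python3 -m handwheel '[[[-0.0014, -0.00015, 0], 1.5, 0.05]]' 35 >/dev/null; python3 st.py
python3 -m handwheel '[[[-0.0014, -0.00015, 0], 1.5, 0.05]]' 35 >/dev/null; python3 st.py
```

```text
t23.67 track x-1.2 y4.9 turned62.7 z67.7 | F track x-3.6 y-5.2 | F tool x5.6 y-3.0 up1.8 | Mz0.17 gap0.124 grip34
  r52.1 q2.095 qtool2.146 MF-0.286 T0.456
t23.75 track x0.1 y5.5 turned64.2 z67.7 | F track x-3.9 y-4.3 | F tool x5.4 y-2.2 up0.5 | Mz0.20 gap0.127 grip34
  r52.1 q2.121 qtool2.172 MF-0.280 T0.475
```

```bash
python3 -m handwheel '[[[-0.0009, -0.0001, 0], 1, 0.05]]' 35 >/dev/null; python3 st.py
python3 -m handwheel '[[[-0.0009, -0.0001, 0], 1, 0.05]]' 35 >/dev/null; python3 st.py
```

```text
t23.83 track x0.9 y5.9 turned65.2 z67.7 | F track x-3.6 y-4.8 | F tool x5.3 y-2.9 up2.7 | Mz0.11 gap0.125 grip34
  r52.0 q2.139 qtool2.189 MF-0.273 T0.386
t23.92 track x1.7 y6.2 turned66.2 z67.7 | F track x-3.8 y-5.0 | F tool x5.5 y-3.0 up0.7 | Mz0.17 gap0.123 grip34
  r52.1 q2.155 qtool2.206 MF-0.283 T0.456
```

```bash
for k in 1; do python3 -m handwheel '[[[-0.00046, -0.00005, 0], 0.5, 0.05]]' 35 >/dev/null; python3 st.py|tail -1
python3 -m handwheel '[[[-0.00046, -0.00005, 0], 0.5, 0.05]]' 35 >/dev/null; python3 st.py|tail -1
python3 -m handwheel '[[[-0.00046, -0.00005, 0], 0.5, 0.05]]' 35 >/dev/null; python3 st.py; done
python3 - <<'E'
from h import *
im,d=optics.grab_frame("top"); cv2.imwrite("pics/t4.png",cv2.resize(im[190:275,185:285,::-1],None,fx=7,fy=7,interpolation=cv2.INTER_CUBIC))
E
```

```text
r52.0 q2.164 qtool2.215 MF-0.318 T0.470
  r52.0 q2.171 qtool2.223 MF-0.275 T0.433
t24.17 track x2.9 y6.7 turned67.7 z67.7 | F track x-4.8 y-3.8 | F tool x5.9 y-1.7 up1.2 | Mz0.15 gap0.126 grip34
  r52.0 q2.179 qtool2.232 MF-0.306 T0.459
```

View pics/t4.png

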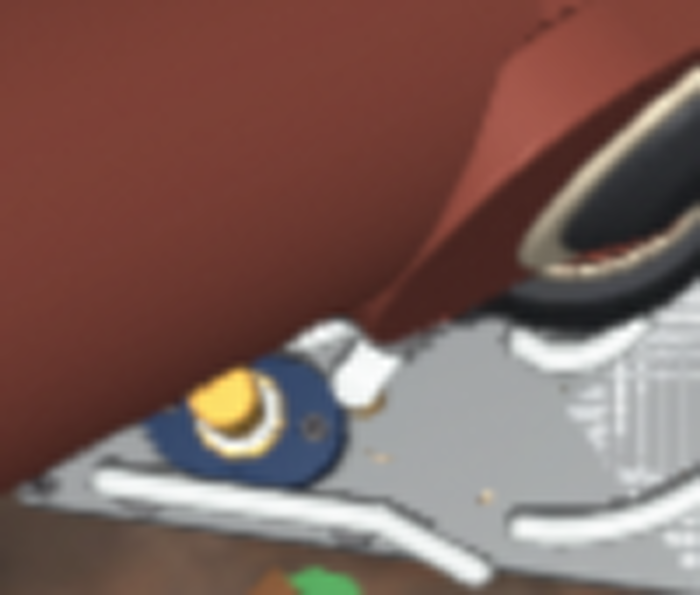

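The image shows the roller (365,375) on the pallet's tail. Torque has risen about 0.09–0.10 N m, which is about 9 N at the roller. One degree more, then I relax, release and lift.

```bash
python3 -m handwheel '[[[-0.00046, -0.00005, 0], 0.5, 0.05]]' 35 >/dev/null; python3 st.py|tail -1
python3 -m handwheel '[[[-0.00046, -0.00005, 0], 0.5, 0.05]]' 35 >/dev/null; python3 st.py|tail -1
python3 -m handwheel '[[[-0.00046, -0.00005, 0], 0.5, 0.05]]' 35 >/dev/null; python3 st.py|tail -1
python3 -m handwheel '[[[0.001, 0, 0], 0, 0.05], [[0, 0, 0], 0, 0.05]]' 20 >/dev/null; python3 st.py
python3 -m handwheel '[[[0, 0, 0], 0, 0.25], [[0, 0, 0], 0, 0.4], [[0, 0, 0], 0, 0.4], [[0, 0, 0], 0, 0.4]]' >/dev/null; python3 st.py
python3 -m handwheel '[[[0, 0, -0.02], 0, 0.4], [[0, 0, -0.03], 0, 0.4], [[0, 0, -0.03], 0, 0.4], [[0, 0, -0.03], 0, 0.4], [[0, 0, -0.03], 0, 0.4]]' >/dev/null; python3 st.py
```

```text
r52.0 q2.187 qtool2.240 MF-0.315 T0.464
  r52.0 q2.195 qtool2.249 MF-0.329 T0.539
  r52.0 q2.203 qtool2.258 MF-0.325 T0.550
t24.63 track x4.1 y7.1 turned69.2 z67.7 | F track x-3.3 y-4.7 | F tool x4.8 y-3.2 up1.9 | Mz0.12 gap0.126 grip34
  r52.0 q2.204 qtool2.258 MF-0.245 T0.370
t24.97 track x6.6 y9.3 turned69.4 z67.0 | F track x0.1 y-0.1 | F tool x-0.1 y-0.1 up0.7 | Mz0.02 gap0.400 grip0
  r53.3 q2.262 qtool2.261 MF0.005 T0.012
t25.38 track x6.5 y8.9 turned69.4 z208.4 | F track x-1.4 y-0.7 | F tool x1.6 y-0.2 up0.1 | Mz-0.03 gap0.400 grip0
  r52.9 q2.259 qtool2.261 MF-0.084 T0.056
```

```bash
python3 -m handwheel '[[[0, 0.04, 0], 0, 0.4], [[0, 0.04, 0], 0, 0.4], [[0, 0.04, 0], 0, 0.4], [[0, 0.04, 0], 0, 0.4], [[0, 0.04, 0], 0, 0.4]]' >/dev/null; python3 -m handwheel '[[[0, 0, 0], 0, 0.4], [[0, 0, 0], 0, 0.4]]' >/dev/null;python3 st.py
python3 - <<'E'
from h import *
p=np.load("track.npy")
def loc(P): c,s=np.cos(p[2]),np.sin(p[2]); return (np.atleast_2d(P)-p[:2])@np.array([[c,-s],[s,c]])*1e3
im,d=optics.grab_frame("top"); cv2.imwrite("pics/t5.png",cv2.resize(im[190:275,185:285,::-1],None,fx=7,fy=7,interpolation=cv2.INTER_CUBIC))
hsv=cv2.cvtColor(im,cv2.COLOR_RGB2HSV).astype(int);H,S,V=[hsv[:,:,i] for i in range(3)]
m=((H<8)|(H>172))&(S>170)&(V>100); m[:190]=0;m[275:]=0;m[:,:185]=0;m[:,300:]=0
for st,c in cen(m):
    g=loc(ray("top",[c],.074))[0]; v=g-[21.8,-41.8]; print(st,g,np.hypot(*v),"q",np.radians((240-np.degrees(np.arctan2(v[1],v[0])))))
E
```

```text
t25.97 track x-63.6 y199.8 turned69.7 z207.0 | F track x0.3 y-1.2 | F tool x0.1 y-1.3 up0.5 | Mz-0.00 gap0.401 grip0
  r256.3 q2.212 qtool2.267 MF-0.019 T0.018
```

View pics/t5.png

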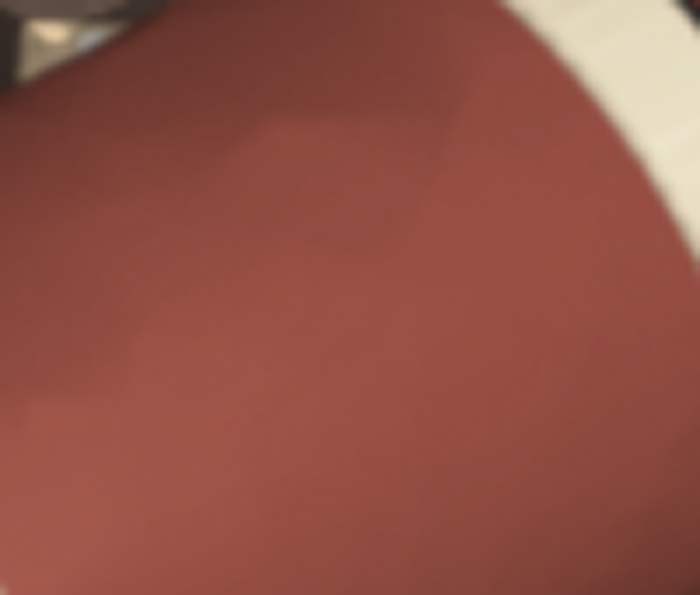

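The arm hides the work in this view, so I'll use the scene camera.

Run:
```python
from h import *
p=np.load("track.npy")
def loc(P): c,s=np.cos(p[2]),np.sin(p[2]); return (np.atleast_2d(P)-p[:2])@np.array([[c,-s],[s,c]])*1e3
def red(im):
    hsv=cv2.cvtColor(im,cv2.COLOR_RGB2HSV).astype(int);H,S,V=[hsv[:,:,i] for i in range(3)]
    m=((H<8)|(H>172))&(S>150)&(V>60); m[:200]=0;m[290:]=0;m[:,:225]=0;m[:,330:]=0; return m
im,d=optics.grab_frame("scene"); cv2.imwrite("pics/s5.png",cv2.resize(im[190:310,200:360,::-1],None,fx=4.5,fy=4.5,interpolation=cv2.INTER_CUBIC))
for n,i in(("before",cv2.imread("pics/scene0.png")[:,:,::-1].copy()),("now",im)):
    for st,c in cen(red(i)):
        g=loc(ray("scene",[c],.0585))[0]; v=g-[21.8,-41.8]; print(n,st,c,g,np.hypot(*v),"q",np.radians((240-np.degrees(np.arctan2(v[1],v[0]))))%6.283)
```

```text
before [248, 240, 6, 15, 67] [250.79, 247.25] [ -5.98931067 -86.7540791 ] 52.849929185403845 q 0.03026006907752432
now [286, 220, 5, 14, 58] [287.66, 226.38] [2.95174054 7.13478637] 52.43920481307199 q 2.2503361390914316
```

View pics/s5.png

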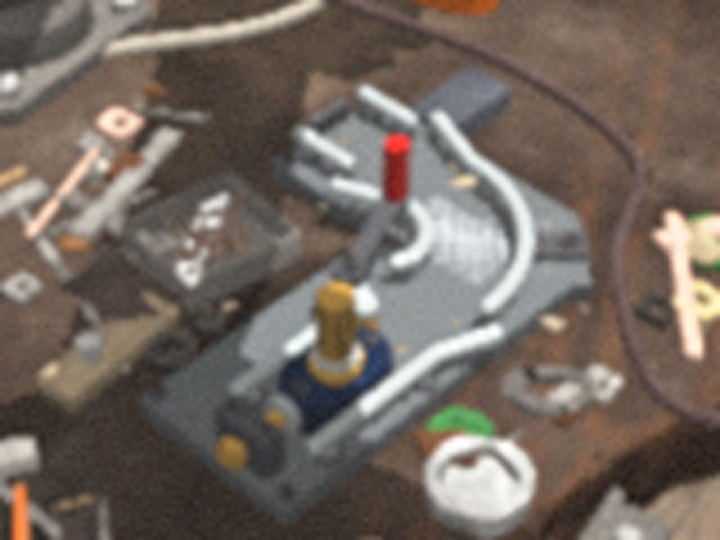

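```bash
python3 -c "
from rig import ticket; print(ticket.finish_job())"
```

```text
the job is handed in; nothing more can be done
None
```

The pallet is home against the stop and the lever is left clamped at about 2.2 rad. I estimate the roller presses with 11–14 N. The job was handed in at about 26 s, with no verdict returned.

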